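# Draw out the green thread tray with the pull hook

## Robot

A 7-joint arm with a two-finger parallel gripper is mounted at the origin on the work surface. World frame = base frame: x ahead of the robot, y to its left, z up, the work surface at z = 0. Lengths are in mm, angles in rad, forces in N, time in s.
With the tool pointing down it reaches from about 425 to 825 mm from the base axis. Payload 3.6 kg.
Tool frame: the origin (TCP) lies at the very end of the fingers, on their centre line; the grasp point (between the pads) lies 19 mm behind it; x points along the fingers, y is the direction in which the jaws open and shut, and the axes are right-handed (so a half turn about x gives the same grasp; the last joint's range is limited). The gripper opens to 85 mm and grips with 20 to 120 N. Pads are 22 mm wide; open, the fingers measure 114 mm over their backs; the gripper's body (76 mm by 85 mm) begins 54 mm behind the grasp point. The pads swing forward as they close: fully open they stand 13 mm farther back than shut.
Start: joints at [-1.308, 0.615, -0.013, 1.423, 0.008, 1.103, -0.04], TCP at [185.711, 622.876, 231.297] pointing down, gripper open.
Joint ranges: [-3.12, 3.12], [-0.3, 2.06], [-1.34, 1.32], [0.26, 2.42], [-1.36, 4.5], [0.01, 1.98], [-2.84, 2.84]. Speed limits (rad/s): [2.79, 2.79, 3.14, 3.14, 3.14, 3.14, 3.14].

## Interface

Orientations are given as a unit quaternion [x, y, z, w].
In Python, from rig import get_obs, snapshot, close_job gives the robot as it stands.
- The arm moves only by the shell command python3 -m jog 'ROWS' [FORCE]. ROWS is JSON, a list of rows, each an object of numbers: "claw": the opening, from -1 (shut) to 1 (fully open); "x", "y", "z": the shift along the world's x, y, z in mm; "wx", "wy", "wz": the turn, a rotation vector about the world's x, y, z in degrees. In form: [{"claw": .., "x": .., "y": .., "z": .., "wx": .., "wy": .., "wz": ..}, ...]. A call has 1 to 12 rows; each row is the pose to reach, as a shift and turn from the pose commanded when the call began; what a row does not reach only later rows make up. A row lasts 1/8 s, in which the tool goes at most 62.5 mm and 10.7 degrees, less where a joint would pass 70% of its speed; a pose out of reach is approached as far as the arm can. A call with a gripper value outside its range is refused whole. The fingers move at their own pace and stop on an object; FORCE is the grip in N (left out, the last holds). Time passes only in rows, so rows that repeat a pose let the fingers close. It gives the time, the measured TCP pose, the force and the opening at its end, in the units of the state.
- get_obs(): the state, without advancing time (a new reading comes with each control period).
- snapshot(name): name is "scene" or "top" or "wrist"; returns a dict with "color" (384x512x3 uint8, red, green, blue), "z_map" (384x512 float32, mm along the optical axis (not along the pixel's ray), 0 where there is no reading), "vfov" (degrees; the focal length in pixels is half the picture's height over the tangent of half this angle, whatever the lens; pixels are square), "cx", "cy" (the principal point, pixels), "extrinsics" (4x4, takes a point from world to camera coordinates); the wrist camera has in their place "hand_eye" (4x4, takes a point from camera to tool coordinates, whose origin is the TCP and whose axes are the tool frame's). Camera axes: x right, y down, z forward; pixel columns grow to the right and rows downward; lengths in mm; the calibration is good to about 2 mm. The wrist camera is an equidistant fisheye: a pixel r from the principal point sees the ray r / f radians off the axis. A picture is of the moment at which its call begins: read the wrist's pose just before it.
- close_job(): hands the job in, once; it reports no verdict.
The state is a dict: "time": time; "qpos": joint angles; "dq": joint speeds; "joint_efforts": joint torques, N m; "tcp_pos": TCP position; "orientation": TCP orientation; "contact_force": force on the tool from outside, world axes, zero at the start; "ft_torque": the same for the moment, N m; "grip_width": finger opening in mm.
Only numpy, scipy, OpenCV 4.12 (cv2) and the standard library are available. Lean on these libraries where they do the work, as an engineer would, in place of code of your own. Each camera call takes 0.05 s, during which the arm holds its last target. There are 200 camera calls.

## Task

Take the pull hook from its stand, put its toe down through the finger hole of the green thread tray and draw the tray out with it until its hold-open catch has clicked in and it is hard against its stop, proving that with a steady pull of about 12 N there; never use more than 20 N on it, do not tip its spools and keep the gripper itself off it. Then unhook, leave the tray fully out, and put the hook back hanging upright in the slot of its stand, disturbing nothing else.

Things in the scene. Friction and masses are not known exactly. Their poses are not given: they have to be found in the camera images.
- hook: Pull hook, upright: dark wooden handle 18 (x) x 28 (y) x 50 mm tall, origin at the handle's centre; below it a brass collar 32 mm in diameter, 5 mm thick (underside 30 mm below the origin), then a 6 mm round steel shank straight down, bent at the foot into a level toe along the hook's +x. About 0.12 kg. It starts hanging by its collar in the stand's slot, toe along the stand's +x.
- hook_toe (a point): Point inside the end of the hook's toe, 9 mm along the hook's +x and 80 mm below its origin; axes as the hook's. The toe is 6 mm thick: its lowest point is 83 mm below the hook's origin and its tip 12 mm from the shank's axis, so the foot spans -3 to +12 mm along x and 6 mm across.
- stand: Fixed pale wooden stand, 80 (x) x 76 (y) x 70 mm high: a 12 mm board on two side legs with a through slot 30 (x) x 16 mm (y) in its middle. Origin under its centre, on the table. The hook hangs with its collar on the board (hook origin 100 mm above the table), shank about 4.5 mm to -x of the slot's centre, toe along +x; the toe goes through the slot only lengthwise.
- green_tray (a joint): How far the green tray is out, m: 0 shut. Fully out is at an adjustable stop hidden under it, set anywhere from 0.050 to 0.115. Slides: 2 N friction plus 1.2 N drag at 30 mm/s. It takes 6 to 10 N to pull over the hold-shut catch in the first 5 mm and over the hold-open catch, which begins 9 mm before the stop. More than 20 N from the hook damages lip and slides.
- green_hole (a point): Centre of the 20 mm round finger hole in the green lip, at its top face, 36 mm above the table; moves with the tray. +x points into the box (the tray comes out along -x), z up. The lip is a level tongue 6 mm thick, 60 mm wide, 45 mm long, nothing under it; the hole's centre is 24 mm from the box's front (box 72 mm high, 120 wide) and 21 mm from the lip's outer edge.
- yellow_tray (a joint): The same tray painted yellow, in the box beside the green one, on either side; 0 shut. To stay shut.
- yellow_hole (a point): Centre of the finger hole in the yellow tray's lip, top face; axes as for the green one.
- spool0: Thread spool, 28 mm in diameter and 28 mm high, 25 g, standing in the green tray, nearest its front; origin under its centre; z is its axis.
- spool1: As spool0, the middle one.
- spool2: As spool0, the farthest back, still under the box's top when the tray is out, and spool1 may be.
- bottle: Closed bottle with blue cap and label, 62 mm in diameter, 200 mm high, loose; origin under its centre.
- bead_jar: Green bead jar with white lid, 52 mm in diameter, 65 mm high, loose; origin under its centre.
- phone: Phone lying flat, 72 x 148 x 9 mm, loose; origin under its centre.
- green_latch (a joint): Plunger of the hold-open catch under the green tray, out of sight, m: about 0.0015 as long as the tray is not fully out, up to 0.003 while it is pulled over the catch, under 0.0006 once the catch has clicked in behind it; then the tray sits against the stop and stays there.

How it is judged (in metres and radians):
On the way, in this order (a step that is already met when the one before it is completed fails the run):
1. the hook's toe is down through the green tray's finger hole, below the lip (z of hook_toe in the frame of green_hole below -0.008 m and horizontal distance between hook_toe and green_hole below 0.02 m), for 0.1 s.
2. the green tray is fully out with its catch clicked in, and the hook pulls it steadily against its stop (more than 8 N between hook and tray) (value of joint green_tray above 0.045 m and value of joint green_latch below 0.0009 m and contact force between hook and green_tray above 8 N), for 0.1 s.
At the end, for the whole second after the job is handed in: The green tray is against its stop with the hold-open catch clicked in and its three spools standing (tilt under 0.3 rad); the hook hangs at rest in its stand: collar on the board (origin 96 to 104 mm up), axis within 15 mm of the slot's centre, tilt under 0.15 rad (value of joint green_tray above 0.045 m and value of joint green_latch below 0.0009 m and z of hook in the frame of stand between 0.096 and 0.104 m and horizontal distance between hook and stand below 0.015 m and angle between hook's own z axis and vertical below 0.15 rad and linear speed of hook below 0.02 m/s and angle between each of spool0, spool1, spool2's own z axis and vertical below 0.3 rad); the robot touches nothing.
It fails at once if the hook pulls or presses the green tray with more than 20 N (contact force between hook and green_tray above 20 N).
It fails at once if the gripper or the arm touches the green tray (contact force between any of the fingers, the arm and green_tray above 1 N).
It fails at once if the yellow tray is pulled open more than 6 mm (value of joint yellow_tray above 0.006 m).
It fails at once if the bottle, the bead jar or the phone is moved more than 30 mm or knocked over (distance of any of bottle, bead_jar, phone from where it was at the start of the episode above 0.03 m or angle between any of bottle, bead_jar's own z axis and vertical above 0.5 rad).
It also fails if it takes over 72 s, if anything falls off the work surface, if the arm or the gripper's body presses on something with over 40 N, if the wrist force passes 120 N, or if a joint passes its speed limit or range.

## Working session

There is one attempt and no reset: what is moved stays moved. The work goes in short steps, Python scripts to look and compute and a shell command to move; the robot and the scene stay as the last step left them, time stands still between calls to the robot, and variables do not carry over. Pictures are saved under pics/ and viewed, about 8 in all and at most 12, crops included, and the job is handed in when it is done.

```bash
mkdir -p pics; ls
cat > h.py <<'E'
import numpy as np, cv2
from rig import get_obs, snapshot
from scipy.spatial.transform import Rotation as R
def snap(n,tag):
    o=get_obs(); s=snapshot(n); s['obs']=o
    cv2.imwrite(f'pics/{tag}.png',s['color'][:,:,::-1])
    np.save(f'pics/{tag}.npy',s,allow_pickle=True); return s
def load(tag): return np.load(f'pics/{tag}.npy',allow_pickle=True).item()
def ray(s,u,v):
    f=192/np.tan(np.radians(s['vfov']/2)); x=(u-s['cx']); y=(v-s['cy'])
    if 'hand_eye' in s:
        r=np.hypot(x,y); t=r/f; d=np.array([np.sin(t)*x/max(r,1e-9),np.sin(t)*y/max(r,1e-9),np.cos(t)])
        T=np.eye(4);T[:3,:3]=R.from_quat(s['obs']['orientation']).as_matrix();T[:3,3]=s['obs']['tcp_pos']
        M=T@np.array(s['hand_eye'])
    else:
        d=np.array([x/f,y/f,1]); M=np.linalg.inv(np.array(s['extrinsics']))
    return M[:3,3],M[:3,:3]@d,d[2]
def atz(s,u,v,z):
    o,d,_=ray(s,u,v); return o+d*(z-o[2])/d[2]
def dep(s,u,v):
    o,d,dz=ray(s,u,v); zz=s['z_map'][int(round(v)),int(round(u))]; return o+d*zz/dz if zz>0 else None
def tri(s1,p1,s2,p2):
    o1,d1,_=ray(s1,*p1);o2,d2,_=ray(s2,*p2)
    a=np.linalg.lstsq(np.c_[d1,-d2],o2-o1,rcond=None)[0]
    q1=o1+d1*a[0];q2=o2+d2*a[1]; return (q1+q2)/2,np.linalg.norm(q1-q2)
def px(s,p):
    E=np.array(s['extrinsics']);c=E[:3,:3]@p+E[:3,3];f=192/np.tan(np.radians(s['vfov']/2));return c[:2]/c[2]*f+[s['cx'],s['cy']]
E
python3 - <<'E'
from h import *
a=snap('scene','s0');b=snap('top','t0');w=snap('wrist','w0')
im=np.hstack([a['color'],b['color']])[:,:,::-1]
cv2.imwrite('pics/st.png',cv2.resize(im,(800,300),interpolation=cv2.INTER_AREA))
for s in(a,b):print(np.round(ray(s,256,192)[0]),s['vfov'])
print(get_obs())
E
```

```text
pics
[1076.  538.  928.] 47.8644712098232
[ 428.   16. 1108.] 47.35053086768073
{'time': 0.15, 'qpos': array([-1.30748603,  0.61572453, -0.01261884,  1.42453138,  0.00809742,
        1.1033823 , -0.04042974]), 'dq': array([ 2.46870784e-04, -1.71294358e-03,  2.42470076e-03, -5.60995914e-03,
        3.97692360e-05, -1.78796002e-03, -2.59221880e-04]), 'joint_efforts': array([ 1.09278179e-03, -4.69659519e+01,  2.59832796e-01, -1.71251035e+01,
        1.00600056e-02,  7.12762601e-03, -1.11773707e-05]), 'tcp_pos': array([185.56866376, 622.34300188, 230.38623035]), 'orientation': array([ 0.10139404,  0.69979431, -0.10279182,  0.69960061]), 'contact_force': array([0.19866298, 0.02502842, 0.23564992]), 'ft_torque': array([0.05569656, 0.06108493, 0.013148  ]), 'grip_width': 85.29740042401811}
```

View pics/t0.png

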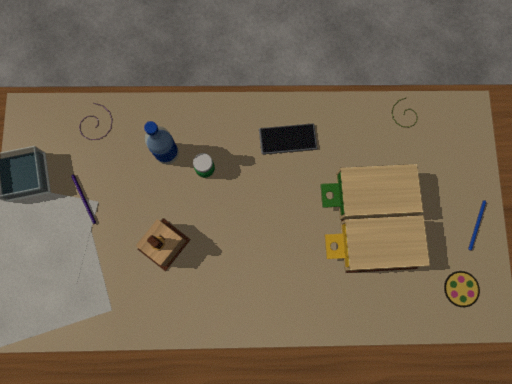

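View pics/s0.png

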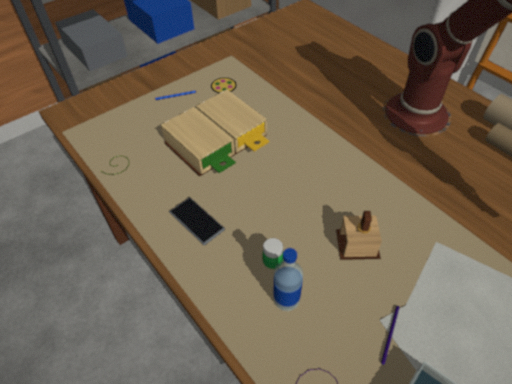

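The top view shows the stand at about (163,244) with the hook handle at (155,241), the green lip hole at (330,196), the yellow hole at (334,246), the jar at (204,165), the bottle at (162,145) and the phone at (288,138). The scene view shows the stand at (360,240), the handle at (367,220) and the green lip at (222,164).

Run:
```python
from h import *
a=load('s0');b=load('t0')
def p(n,*x):print(n,*[np.round(q,1) if q is not None else None for q in x])
p('hole',atz(b,330,196,36),dep(b,323,196));p('yhole',atz(b,334,246,36),dep(b,329,246))
p('handle top depth',dep(b,154,240));p('stand board',dep(b,172,243), dep(b,163,255))
p('jar',dep(b,204,162));p('bottle cap',dep(b,151,128));p('phone',dep(b,288,138))
p('box',dep(b,345,175),dep(b,415,170),dep(b,420,210),dep(b,345,215))
c1=cv2.resize(b['color'][205:285,125:205],(400,400),interpolation=cv2.INTER_CUBIC)
c2=cv2.resize(b['color'][155:275,300:420][:,:80],(267,400),interpolation=cv2.INTER_CUBIC)
cs=cv2.resize(a['color'][200:270,325:395],(400,400),interpolation=cv2.INTER_CUBIC)
cv2.imwrite('pics/c1.png',cv2.resize(np.hstack([c1,cs]),(800,400))[:,:,::-1])
# stand orientation: board points by depth height
H,W=b['z_map'].shape
P=[]
for v in range(205,285):
  for u in range(125,205):
    q=dep(b,u,v)
    if q is not None and 62<q[2]<78:P.append(q[:2])
P=np.float32(P);print(len(P),cv2.minAreaRect(P))
P=[]
for v in range(155,285):
  for u in range(330,440):
    q=dep(b,u,v)
    if q is not None and 62<q[2]<82:P.append(q)
P=np.float32(P)
import sys
for k in (0,):
  m=P[:,:2];print(len(m),cv2.minAreaRect(m),np.median(P[:,2]))
P=np.array([dep(b,u,v) for v in range(225,255) for u in range(140,170)]);P=P[P[:,2]>100];print('handle',len(P),P.mean(0),P.max(0))
```

```text
hole [ 634.  -190.8   36. ] [ 633.8 -172.8   38. ]
yhole [ 509.1 -194.8   36. ] [ 509.3 -182.5   36. ]
handle top depth [521.6 226.  123.2]
stand board [518.9 194.8  70.7] [491.1 215.2  71. ]
jar [717.4 121.8  63.8]
bottle cap [757.6 223.5 198.1]
phone [795.  -92.2  11. ]
box [ 678.3 -222.4   75. ] [ 688.8 -395.3   76. ] [ 589.8 -399.9   74.1] [ 580.3 -218.    71.6]
969 ((522.9974365234375, 227.26699829101562), (77.09039306640625, 80.36817932128906), 51.40589904785156)Traceback (most recent call last):
  File "<stdin>", line 28, in <module>
cv2.error: OpenCV(4.12.0) /io/opencv/modules/imgproc/src/convhull.cpp:143: error: (-215:Assertion failed) total >= 0 && (depth == CV_32F || depth == CV_32S) in function 'convexHull'
```

View pics/c1.png

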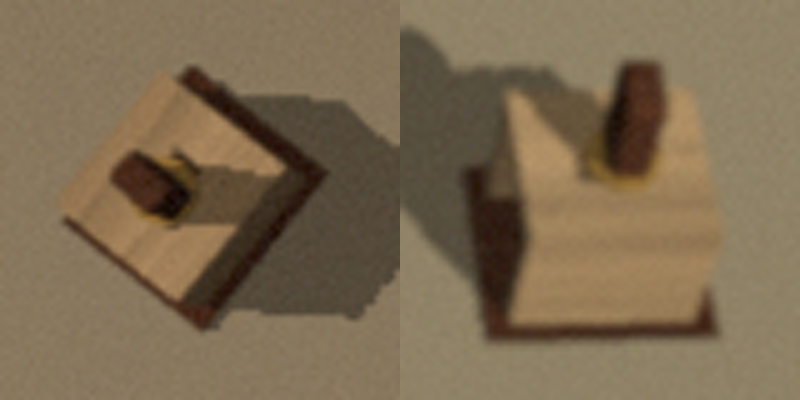

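The enlarged crop shows the board corners at about (65,210), (170,75), (290,170) and (185,300), with the handle left of the centre. I'll finish the box fit, then move the wrist camera above the stand.

```bash
python3 - <<'E'
from h import *
b=load('t0');w=load('w0')
P=[]
for v in range(155,285):
  for u in range(330,440):
    q=dep(b,u,v)
    if q is not None and 62<q[2]<82:P.append(q[:2])
P=np.float32(P);print(len(P),cv2.minAreaRect(P))
# box front per green box: points with y>230 row
print(np.round(w['hand_eye'],3),w['vfov'])
print(np.round(R.from_quat(w['obs']['orientation']).as_matrix(),3))
P=[dep(b,u,v) for v in range(225,255) for u in range(140,170)];P=np.array([p for p in P if p is not None and p[2]>100]);print('handle',len(P),P.mean(0),P.max(0))
E
python3 -m jog '[{"x":40,"y":-45,"z":10},{"x":80,"y":-90,"z":20},{"x":120,"y":-135,"z":20},{"x":160,"y":-180,"z":20},{"x":200,"y":-225,"z":20},{"x":240,"y":-270,"z":20},{"x":280,"y":-315,"z":20},{"x":310,"y":-360,"z":20},{"x":310,"y":-400,"z":20},{"x":310,"y":-400,"z":20},{"x":310,"y":-400,"z":20}]'
python3 - <<'E'
from h import *
s=snap('wrist','w1');cv2.imwrite('pics/w1b.png',cv2.resize(s['color'],(768,576),interpolation=cv2.INTER_CUBIC)[:,:,::-1])
E
```

```text
7863 ((578.7542724609375, -311.44012451171875), (248.39613342285156, 191.81402587890625), 2.2623887062072754)
[[ 0.00000e+00 -2.69000e-01  9.63000e-01 -1.42715e+02]
 [ 1.00000e+00  1.00000e-03 -0.00000e+00  7.53000e-01]
 [-1.00000e-03  9.63000e-01  2.69000e-01 -6.80640e+01]
 [ 0.00000e+00  0.00000e+00  0.00000e+00  1.00000e+00]] 65.70646984690485
[[-0.001  0.286  0.958]
 [-0.002  0.958 -0.286]
 [-1.    -0.002  0.   ]]
handle 118 [519.15437771 227.12404119 121.9187225 ] [533.36807675 241.68913735 129.20805963]validation failed for argument at $[0]...
```

View pics/w1b.png

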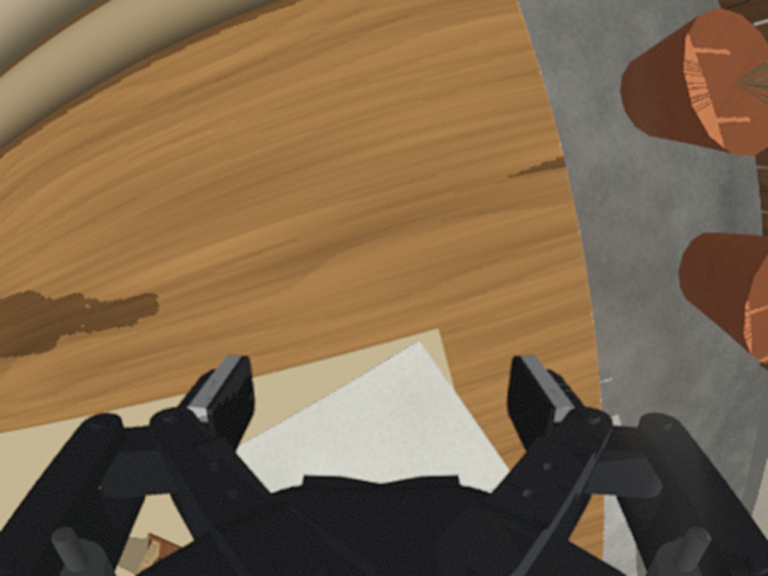

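The wrist view from the start pose shows only the table edge and the fingers, because the move was refused. It seems every row needs all the keys.

```bash
python3 -m jog '[{"claw":1,"x":40,"y":-45,"z":10,"wx":0,"wy":0,"wz":0},{"claw":1,"x":80,"y":-90,"z":20,"wx":0,"wy":0,"wz":0},{"claw":1,"x":120,"y":-135,"z":20,"wx":0,"wy":0,"wz":0},{"claw":1,"x":160,"y":-180,"z":20,"wx":0,"wy":0,"wz":0},{"claw":1,"x":200,"y":-225,"z":20,"wx":0,"wy":0,"wz":0},{"claw":1,"x":240,"y":-270,"z":20,"wx":0,"wy":0,"wz":0},{"claw":1,"x":280,"y":-315,"z":20,"wx":0,"wy":0,"wz":0},{"claw":1,"x":310,"y":-355,"z":20,"wx":0,"wy":0,"wz":0},{"claw":1,"x":318,"y":-394,"z":20,"wx":0,"wy":0,"wz":0},{"claw":1,"x":318,"y":-394,"z":20,"wx":0,"wy":0,"wz":0},{"claw":1,"x":318,"y":-394,"z":20,"wx":0,"wy":0,"wz":0}]'
python3 - <<'E'
from h import *
s=snap('wrist','w1');cv2.imwrite('pics/w1c.png',cv2.resize(s['color'],(768,576),interpolation=cv2.INTER_CUBIC)[:,:,::-1])
E
```

```text
time: 1.58
tcp_pos: [503.2, 229.9, 251.2]
orientation: [0.102, 0.7, -0.101, 0.699]
contact_force: [-0.3, 1.1, 0.8]
grip_width: 85.8
```

View pics/w1c.png

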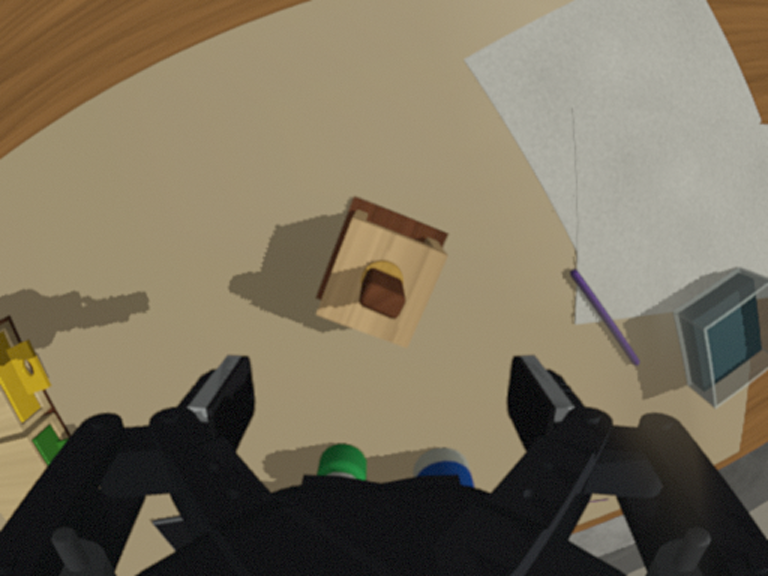

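The wrist view shows the stand with board corners at about (360,215), (447,248), (405,345) and (318,313), and the handle at (383,293). I'll take an enlarged crop for accuracy.

Run:
```python
from h import *
s=load('w1');c=s['color'][125:235,205:305]
cv2.imwrite('pics/w1d.png',cv2.resize(c,None,fx=5.4,fy=5.4,interpolation=cv2.INTER_CUBIC)[:,:,::-1])
P=[]
for v in range(125,240):
  for u in range(200,310):
    q=dep(s,u,v)
    if q is not None:P.append(np.r_[q,u,v])
P=np.array(P)
B=P[(P[:,2]>66)&(P[:,2]<74)];print('board',len(B),cv2.minAreaRect(np.float32(B[:,:2])),np.median(B[:,2]))
h=P[P[:,2]>118];print('handle top',len(h),cv2.minAreaRect(np.float32(h[:,:2])),np.median(h[:,2]))
for p in[(360,215),(447,248),(405,345),(318,313)]:print(np.round(atz(s,p[0]/1.5,p[1]/1.5,70),1))
```

```text
board 3671 ((522.7791137695312, 224.7827606201172), (76.65644073486328, 80.45755004882812), 51.57902908325195) 70.1804120224632
handle top 504 ((518.9666748046875, 226.6041259765625), (28.11025619506836, 17.918474197387695), 51.44635009765625) 124.54594674704879
[467.8 225.9  70. ]
[509.4 280.6  70. ]
[575.1 229.7  70. ]
[530.5 172.5  70. ]
```

View pics/w1d.png

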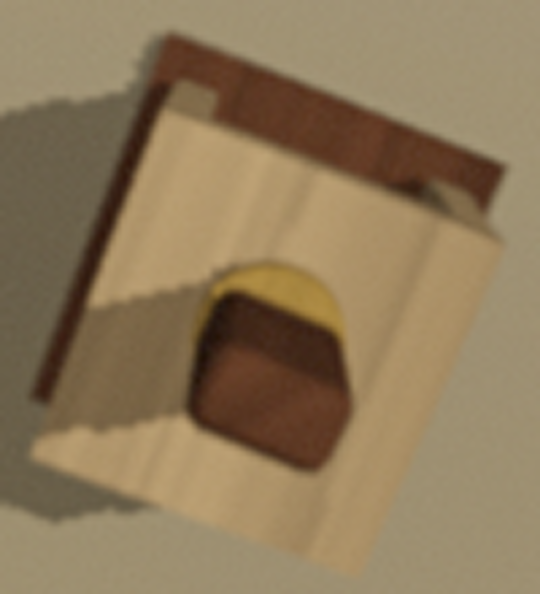

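The board centre is (522.8, 224.8, 70.2) and the handle centre (519.0, 226.6), with its top at 124.5. Hook +x points at −38.4° in the world, and tray +x at about −87.7°. I'll turn the jaws by +68.2° so that they close across the 18 mm side.

```bash
python3 -m jog '[{"claw":1,"x":4,"y":-1,"z":-10,"wx":0,"wy":0,"wz":10},{"claw":1,"x":8,"y":-2,"z":-30,"wx":0,"wy":0,"wz":20},{"claw":1,"x":12,"y":-2,"z":-50,"wx":0,"wy":0,"wz":30},{"claw":1,"x":15.5,"y":-2,"z":-70,"wx":0,"wy":0,"wz":40},{"claw":1,"x":15.5,"y":-2,"z":-90,"wx":0,"wy":0,"wz":50},{"claw":1,"x":15.5,"y":-2,"z":-100,"wx":0,"wy":0,"wz":60},{"claw":1,"x":15.5,"y":-2,"z":-100,"wx":0,"wy":0,"wz":68.2},{"claw":1,"x":15.5,"y":-2,"z":-100,"wx":0,"wy":0,"wz":68.2},{"claw":1,"x":15.5,"y":-2,"z":-100,"wx":0,"wy":0,"wz":68.2},{"claw":1,"x":15.5,"y":-2,"z":-100,"wx":0,"wy":0,"wz":68.2}]'
python3 - <<'E'
from h import *
o=get_obs();print(np.round(R.from_quat(o['orientation']).as_matrix(),3),o['tcp_pos'],o['qpos'])
E
```

```text
time: 2.88
tcp_pos: [519.1, 227.4, 151.5]
orientation: [-0.308, 0.636, 0.308, 0.637]
contact_force: [0.8, 0.1, -0.1]
grip_width: 85.4
[[ 0.    -0.784  0.621]
 [ 0.     0.621  0.784]
 [-1.    -0.     0.   ]] [519.14781727 227.41880903 151.52822186] [-0.27867357  0.58880364 -0.26957036  1.7614873   0.20425565  0.81815994
  1.82596455]
```

```bash
python3 -m jog '[{"claw":1,"x":0,"y":-0.5,"z":-25,"wx":0,"wy":0,"wz":0},{"claw":1,"x":0,"y":-0.5,"z":-45,"wx":0,"wy":0,"wz":0},{"claw":1,"x":0,"y":-0.5,"z":-60,"wx":0,"wy":0,"wz":0},{"claw":1,"x":0,"y":-0.5,"z":-67,"wx":0,"wy":0,"wz":0},{"claw":1,"x":0,"y":-0.5,"z":-67,"wx":0,"wy":0,"wz":0},{"claw":-0.3,"x":0,"y":-0.5,"z":-67,"wx":0,"wy":0,"wz":0},{"claw":-0.4,"x":0,"y":-0.5,"z":-67,"wx":0,"wy":0,"wz":0},{"claw":-0.5,"x":0,"y":-0.5,"z":-67,"wx":0,"wy":0,"wz":0},{"claw":-0.6,"x":0,"y":-0.5,"z":-67,"wx":0,"wy":0,"wz":0},{"claw":-0.8,"x":0,"y":-0.5,"z":-67,"wx":0,"wy":0,"wz":0},{"claw":-1,"x":0,"y":-0.5,"z":-67,"wx":0,"wy":0,"wz":0},{"claw":-1,"x":0,"y":-0.5,"z":-67,"wx":0,"wy":0,"wz":0}]' 60
python3 -m jog '[{"claw":-1,"x":0,"y":0,"z":0,"wx":0,"wy":0,"wz":0},{"claw":-1,"x":0,"y":0,"z":0,"wx":0,"wy":0,"wz":0},{"claw":-1,"x":0,"y":0,"z":0,"wx":0,"wy":0,"wz":0},{"claw":-1,"x":0,"y":0,"z":0,"wx":0,"wy":0,"wz":0}]' 120
```

```text
time: 4.38
tcp_pos: [519.4, 226.5, 84.6]
orientation: [-0.308, 0.636, 0.308, 0.637]
contact_force: [-0.1, -0.5, 4.5]
grip_width: 17.3
time: 4.88
tcp_pos: [519.6, 226.6, 84.8]
orientation: [-0.308, 0.636, 0.308, 0.637]
contact_force: [-0.2, -1.2, 5.3]
grip_width: 16.8
```

```bash
python3 -m jog '[{"claw":-1,"x":0,"y":0,"z":10,"wx":0,"wy":0,"wz":0},{"claw":-1,"x":0,"y":0,"z":25,"wx":0,"wy":0,"wz":0},{"claw":-1,"x":0,"y":0,"z":45,"wx":0,"wy":0,"wz":0},{"claw":-1,"x":0,"y":0,"z":65,"wx":0,"wy":0,"wz":0},{"claw":-1,"x":0,"y":0,"z":80,"wx":0,"wy":0,"wz":0},{"claw":-1,"x":0,"y":0,"z":90,"wx":0,"wy":0,"wz":0},{"claw":-1,"x":0,"y":0,"z":90,"wx":0,"wy":0,"wz":0}]'
python3 -m jog '[{"claw":-1,"x":8,"y":-25,"z":0,"wx":0,"wy":0,"wz":-3},{"claw":-1,"x":18,"y":-65,"z":0,"wx":0,"wy":0,"wz":-9},{"claw":-1,"x":30,"y":-110,"z":0,"wx":0,"wy":0,"wz":-16},{"claw":-1,"x":43,"y":-160,"z":0,"wx":0,"wy":0,"wz":-23},{"claw":-1,"x":57,"y":-210,"z":0,"wx":0,"wy":0,"wz":-30},{"claw":-1,"x":71,"y":-260,"z":0,"wx":0,"wy":0,"wz":-37},{"claw":-1,"x":85,"y":-310,"z":0,"wx":0,"wy":0,"wz":-43},{"claw":-1,"x":99,"y":-355,"z":-5,"wx":0,"wy":0,"wz":-47},{"claw":-1,"x":108,"y":-390,"z":-15,"wx":0,"wy":0,"wz":-49.3},{"claw":-1,"x":114,"y":-413,"z":-25,"wx":0,"wy":0,"wz":-49.3},{"claw":-1,"x":114,"y":-413,"z":-25,"wx":0,"wy":0,"wz":-49.3},{"claw":-1,"x":114,"y":-413,"z":-25,"wx":0,"wy":0,"wz":-49.3}]'
python3 - <<'E'
from h import *
s=snap('wrist','w2');cv2.imwrite('pics/w2b.png',cv2.resize(s['color'],(768,576),interpolation=cv2.INTER_CUBIC)[:,:,::-1])
a=snap('scene','s2');snap('top','t2')
print(np.round(R.from_quat(get_obs()['orientation']).as_matrix(),3))
E
```

```text
time: 5.75
tcp_pos: [519.5, 226.5, 175.0]
orientation: [-0.308, 0.636, 0.308, 0.637]
contact_force: [-0.7, 0.1, -1.3]
grip_width: 16.2
time: 7.25
tcp_pos: [633.3, -183.8, 149.2]
orientation: [-0.014, 0.707, 0.016, 0.707]
contact_force: [0.6, 0.1, -1.7]
grip_width: 16.7
[[ 0.001 -0.043  0.999]
 [ 0.001  0.999  0.043]
 [-1.     0.001  0.001]]
```

View pics/w2b.png

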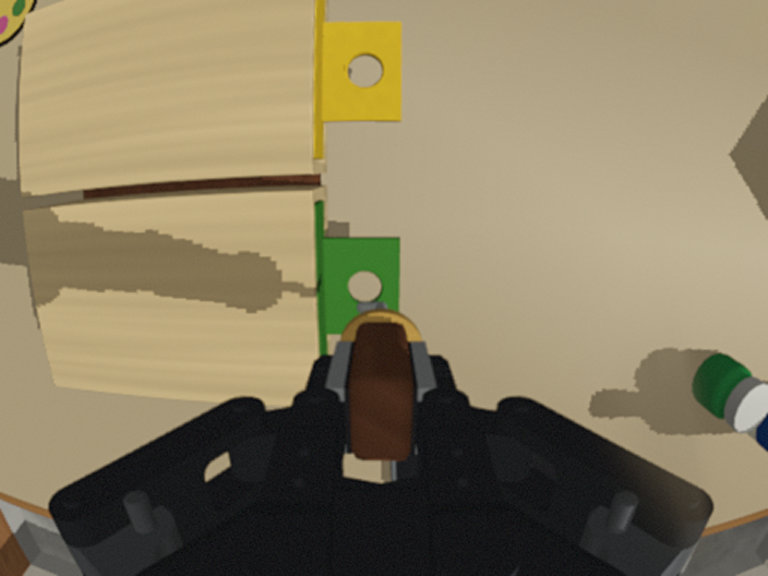

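The hole shows at (365,287) and the toe just above the collar at (372,307); the hook sits straight in the jaws. I'll zoom in.

Run:
```python
from h import *
s=load('w2');c=s['color'][152:222,205:285]
cv2.imwrite('pics/w2c.png',cv2.resize(c,None,fx=8,fy=8,interpolation=cv2.INTER_CUBIC)[:,:,::-1])
print(s['z_map'][200:212:2,236:264:2].round())
# lip corners & top plane
P=[];
for v in range(150,225):
  for u in range(212,270):
    q=dep(s,u,v)
    r,g,b=s['color'][v,u].astype(int)
    if q is not None and g>r*1.5 and g>b*1.3 and 32<q[2]<40:P.append(np.r_[q,u,v])
P=np.array(P);print(len(P),np.median(P[:,2]),P.min(0),P.max(0))
```

```text
[[269. 270. 273. 217. 219. 218. 218. 218. 268. 268. 268. 268. 267. 267.]
 [268. 216. 216. 216. 215. 215. 216. 216. 214. 212. 215. 269. 268. 268.]
 [269. 217. 215. 215. 216. 215. 215. 213. 208. 210. 211. 269. 269. 269.]
 [269. 216. 215. 215. 215. 165. 163. 163. 164. 164. 164. 165. 163. 165.]
 [270. 270. 165. 163. 163. 161. 162. 161. 161. 160. 161. 161. 161. 161.]
 [270. 164. 163. 161. 162. 161. 161. 161. 162. 161. 161. 160. 160. 161.]]
2171 36.219647694333474 [ 601.99511616 -218.389036     32.23380657  214.          152.        ] [ 667.53372891 -172.14770141   39.96319254  265.          222.        ]
```

View pics/w2c.png

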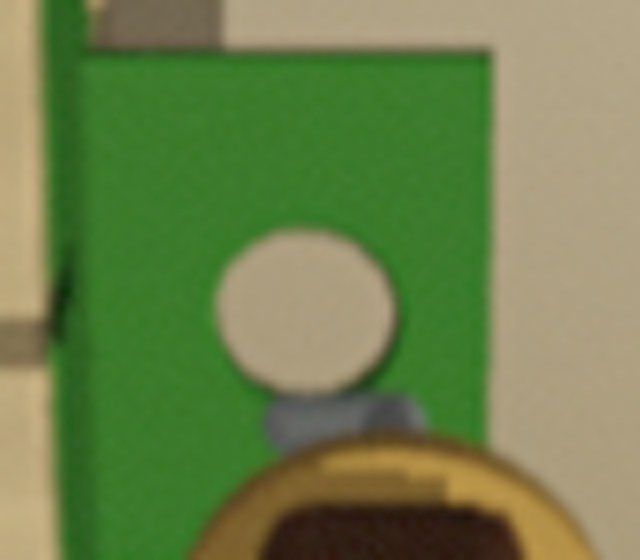

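Run:
```python
from h import *
s=load('w2');print(s['obs']['tcp_pos'])
A=lambda x,y,z:np.round(atz(s,205+(x+.5)/8-.5,152+(y+.5)/8-.5,z),1)
for n,p in dict(L=(217,313),Rr=(398,313),T=(307,228),B=(307,399)).items():print(n,A(*p,36))
z=s['obs']['tcp_pos'][2]+15.3-80
print('tip',A(265,425,z),'back',A(428,418,z),'toe upper edge',A(340,395,z),'tip low edge',A(275,453,z))
print('lip edge',A(492,60,36),A(489,300,36),A(488,430,36),'far corner',A(85,52,36))
```

```text
[ 633.34528789 -183.81845083  149.16583218]
L [ 636.6 -202.3   36. ]
Rr [ 635.7 -182.1   36. ]
T [ 626.4 -192.5   36. ]
B [ 646.2 -191.9   36. ]
tip [ 633.6 -194.6   84.5] back [ 632.3 -179.7   84.5] toe upper edge [ 630.5 -187.8   84.5] tip low edge [ 636.3 -193.6   84.5]
lip edge [ 606.8 -173.1   36. ] [ 633.8 -172.    36. ] [ 649.  -171.3   36. ] far corner [ 607.7 -217.5   36. ]
```

```bash
python3 -m jog '[{"claw":-1,"x":3.2,"y":-5,"z":-8,"wx":0,"wy":0,"wz":0},{"claw":-1,"x":3.2,"y":-5,"z":-18,"wx":0,"wy":0,"wz":0},{"claw":-1,"x":3.2,"y":-5,"z":-28,"wx":0,"wy":0,"wz":0},{"claw":-1,"x":3.2,"y":-5,"z":-34,"wx":0,"wy":0,"wz":0},{"claw":-1,"x":3.2,"y":-5,"z":-36,"wx":0,"wy":0,"wz":0},{"claw":-1,"x":3.2,"y":-5,"z":-36,"wx":0,"wy":0,"wz":0},{"claw":-1,"x":3.2,"y":-5,"z":-36,"wx":0,"wy":0,"wz":0}]'
python3 - <<'E'
from h import *
s=snap('wrist','w3');c=s['color'][172:242,205:285]
cv2.imwrite('pics/w3c.png',cv2.resize(c,None,fx=8,fy=8,interpolation=cv2.INTER_CUBIC)[:,:,::-1])
E
```

```text
time: 8.28
tcp_pos: [636.7, -191.7, 113.7]
orientation: [-0.014, 0.707, 0.014, 0.707]
contact_force: [1.4, -0.2, -0.6]
grip_width: 16.5
```

View pics/w3c.png

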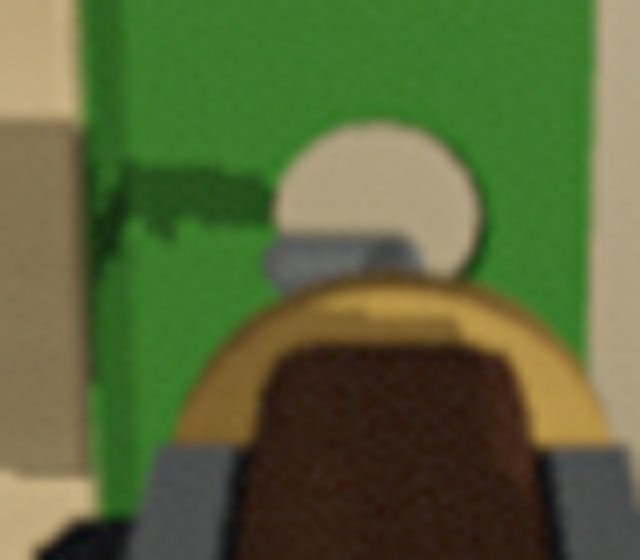

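Run:
```python
from h import *
s=load('w3');print(s['obs']['tcp_pos'])
A=lambda x,y,z:np.round(atz(s,205+(x+.5)/8-.5,172+(y+.5)/8-.5,z),1)
for n,p in dict(L=(273,212),Rr=(484,212),T=(378,121)).items():print(n,A(*p,36))
z=s['obs']['tcp_pos'][2]+15.3-80
print('tip',A(263,265,z),'back',A(427,258,z),'toe upper edge',A(340,235,z))
```

```text
[ 636.72015275 -191.68569736  113.70528242]
L [ 635.9 -202.6   36. ]
Rr [ 635.1 -182.2   36. ]
T [ 626.4 -192.8   36. ]
tip [ 637.1 -202.8   49. ] back [ 635.8 -187.8   49. ] toe upper edge [ 633.9 -195.9   49. ]
```

```bash
python3 -m jog '[{"claw":-1,"x":-0.2,"y":2.9,"z":0,"wx":0,"wy":0,"wz":0},{"claw":-1,"x":-0.2,"y":2.9,"z":0,"wx":0,"wy":0,"wz":0},{"claw":-1,"x":-0.2,"y":2.9,"z":-4,"wx":0,"wy":0,"wz":0},{"claw":-1,"x":-0.2,"y":2.9,"z":-8,"wx":0,"wy":0,"wz":0},{"claw":-1,"x":-0.2,"y":2.9,"z":-10,"wx":0,"wy":0,"wz":0},{"claw":-1,"x":-0.2,"y":2.9,"z":-11,"wx":0,"wy":0,"wz":0},{"claw":-1,"x":-0.2,"y":2.9,"z":-12,"wx":0,"wy":0,"wz":0},{"claw":-1,"x":-0.2,"y":2.9,"z":-12,"wx":0,"wy":0,"wz":0}]'
```

```text
time: 9.32
tcp_pos: [636.2, -188.7, 101.3]
orientation: [-0.014, 0.707, 0.014, 0.707]
contact_force: [0.0, -0.6, -0.7]
grip_width: 17.0
```

```bash
python3 -m jog '[{"claw":-1,"x":0,"y":0,"z":-2,"wx":0,"wy":0,"wz":0},{"claw":-1,"x":0,"y":0,"z":-4,"wx":0,"wy":0,"wz":0},{"claw":-1,"x":0,"y":0,"z":-4,"wx":0,"wy":0,"wz":0}]'
python3 -m jog '[{"claw":-1,"x":0,"y":0,"z":-2,"wx":0,"wy":0,"wz":0},{"claw":-1,"x":0,"y":0,"z":-5,"wx":0,"wy":0,"wz":0},{"claw":-1,"x":0,"y":0,"z":-8,"wx":0,"wy":0,"wz":0},{"claw":-1,"x":0,"y":0,"z":-11,"wx":0,"wy":0,"wz":0},{"claw":-1,"x":0,"y":0,"z":-13,"wx":0,"wy":0,"wz":0},{"claw":-1,"x":0,"y":0,"z":-13,"wx":0,"wy":0,"wz":0},{"claw":-1,"x":0,"y":0,"z":-13,"wx":0,"wy":0,"wz":0}]'
```

```text
time: 9.7
tcp_pos: [636.0, -188.7, 97.0]
orientation: [-0.014, 0.707, 0.014, 0.707]
contact_force: [-0.9, -0.4, -1.4]
grip_width: 16.8
time: 10.58
tcp_pos: [636.3, -188.7, 84.4]
orientation: [-0.014, 0.707, 0.014, 0.707]
contact_force: [0.0, -0.2, -0.5]
grip_width: 16.9
```

```bash
python3 -m jog '[{"claw":-1,"x":0,"y":1,"z":0,"wx":0,"wy":0,"wz":0},{"claw":-1,"x":-0.1,"y":2,"z":0,"wx":0,"wy":0,"wz":0},{"claw":-1,"x":-0.1,"y":3,"z":0,"wx":0,"wy":0,"wz":0},{"claw":-1,"x":-0.1,"y":3.5,"z":0,"wx":0,"wy":0,"wz":0}]'
python3 -m jog '[{"claw":-1,"x":0,"y":0.5,"z":0,"wx":0,"wy":0,"wz":0},{"claw":-1,"x":0,"y":1,"z":0,"wx":0,"wy":0,"wz":0}]'
python3 -m jog '[{"claw":-1,"x":0,"y":0.5,"z":0,"wx":0,"wy":0,"wz":0},{"claw":-1,"x":0,"y":1,"z":0,"wx":0,"wy":0,"wz":0}]'
```

```text
time: 11.08
tcp_pos: [636.2, -186.0, 84.4]
orientation: [-0.015, 0.707, 0.014, 0.707]
contact_force: [0.0, -1.0, -0.4]
grip_width: 16.7
time: 11.32
tcp_pos: [636.1, -185.7, 84.4]
orientation: [-0.015, 0.707, 0.013, 0.707]
contact_force: [-0.7, -2.7, -1.4]
grip_width: 16.6
time: 11.58
tcp_pos: [636.1, -184.9, 84.4]
orientation: [-0.015, 0.707, 0.013, 0.707]
contact_force: [0.7, -4.9, -1.9]
grip_width: 16.8
```

```bash
python3 -m jog '[{"claw":-1,"x":0,"y":0.5,"z":0,"wx":0,"wy":0,"wz":0},{"claw":-1,"x":0,"y":1,"z":0,"wx":0,"wy":0,"wz":0},{"claw":-1,"x":0,"y":1.5,"z":0,"wx":0,"wy":0,"wz":0}]'
python3 -m jog '[{"claw":-1,"x":0,"y":0.5,"z":0,"wx":0,"wy":0,"wz":0},{"claw":-1,"x":0,"y":1,"z":0,"wx":0,"wy":0,"wz":0},{"claw":-1,"x":0,"y":1.5,"z":0,"wx":0,"wy":0,"wz":0},{"claw":-1,"x":0,"y":2,"z":0,"wx":0,"wy":0,"wz":0}]'
```

```text
time: 11.95
tcp_pos: [636.1, -184.4, 84.5]
orientation: [-0.015, 0.707, 0.012, 0.707]
contact_force: [0.5, -5.8, -2.7]
grip_width: 16.9
time: 12.45
tcp_pos: [636.0, -183.8, 84.5]
orientation: [-0.016, 0.707, 0.011, 0.707]
contact_force: [0.6, -8.3, -2.9]
grip_width: 16.6
```

```bash
python3 -m jog '[{"claw":-1,"x":0,"y":0.5,"z":0,"wx":0,"wy":0,"wz":0},{"claw":-1,"x":0,"y":1,"z":0,"wx":0,"wy":0,"wz":0},{"claw":-1,"x":0,"y":1.5,"z":0,"wx":0,"wy":0,"wz":0},{"claw":-1,"x":0,"y":2,"z":0,"wx":0,"wy":0,"wz":0}]'
```

```text
time: 12.95
tcp_pos: [636.0, -183.4, 84.5]
orientation: [-0.016, 0.707, 0.01, 0.707]
contact_force: [0.4, -9.4, -3.1]
grip_width: 16.8
```

```bash
python3 -m jog '[{"claw":-1,"x":0,"y":0.5,"z":0,"wx":0,"wy":0,"wz":0},{"claw":-1,"x":0,"y":1,"z":0,"wx":0,"wy":0,"wz":0},{"claw":-1,"x":0,"y":1.5,"z":0,"wx":0,"wy":0,"wz":0},{"claw":-1,"x":0,"y":1.5,"z":0,"wx":0,"wy":0,"wz":0}]'
```

```text
time: 13.45
tcp_pos: [635.9, -183.0, 84.6]
orientation: [-0.016, 0.707, 0.01, 0.707]
contact_force: [0.4, -10.4, -2.9]
grip_width: 16.9
```

```bash
python3 -m jog '[{"claw":-1,"x":0,"y":0.5,"z":0,"wx":0,"wy":0,"wz":0},{"claw":-1,"x":0,"y":1,"z":0,"wx":0,"wy":0,"wz":0},{"claw":-1,"x":0,"y":1.5,"z":0,"wx":0,"wy":0,"wz":0},{"claw":-1,"x":0,"y":1.5,"z":0,"wx":0,"wy":0,"wz":0}]'
```

```text
time: 13.95
tcp_pos: [635.9, -180.9, 84.5]
orientation: [-0.016, 0.707, 0.01, 0.707]
contact_force: [0.9, -8.6, -1.8]
grip_width: 16.8
```

```bash
python3 -m jog '[{"claw":-1,"x":0,"y":0.5,"z":0,"wx":0,"wy":0,"wz":0},{"claw":-1,"x":0,"y":1,"z":0,"wx":0,"wy":0,"wz":0},{"claw":-1,"x":0,"y":1.5,"z":0,"wx":0,"wy":0,"wz":0},{"claw":-1,"x":-0.1,"y":2,"z":0,"wx":0,"wy":0,"wz":0}]'
```

```text
time: 14.45
tcp_pos: [635.8, -172.7, 84.4]
orientation: [-0.014, 0.707, 0.014, 0.707]
contact_force: [-0.1, -3.9, 0.3]
grip_width: 16.7
```

```bash
python3 -m jog '[{"claw":-1,"x":0,"y":1,"z":0,"wx":0,"wy":0,"wz":0},{"claw":-1,"x":-0.1,"y":2,"z":0,"wx":0,"wy":0,"wz":0},{"claw":-1,"x":-0.1,"y":3,"z":0,"wx":0,"wy":0,"wz":0},{"claw":-1,"x":-0.2,"y":4,"z":0,"wx":0,"wy":0,"wz":0}]'
```

```text
time: 14.95
tcp_pos: [635.7, -168.6, 84.3]
orientation: [-0.014, 0.707, 0.014, 0.707]
contact_force: [-1.1, -4.0, 0.1]
grip_width: 16.8
```

```bash
python3 -m jog '[{"claw":-1,"x":-0.1,"y":2,"z":0,"wx":0,"wy":0,"wz":0},{"claw":-1,"x":-0.2,"y":4,"z":0,"wx":0,"wy":0,"wz":0},{"claw":-1,"x":-0.3,"y":6,"z":0,"wx":0,"wy":0,"wz":0},{"claw":-1,"x":-0.3,"y":8,"z":0,"wx":0,"wy":0,"wz":0},{"claw":-1,"x":-0.4,"y":10,"z":0,"wx":0,"wy":0,"wz":0},{"claw":-1,"x":-0.5,"y":12,"z":0,"wx":0,"wy":0,"wz":0},{"claw":-1,"x":-0.6,"y":14,"z":0,"wx":0,"wy":0,"wz":0},{"claw":-1,"x":-0.6,"y":16,"z":0,"wx":0,"wy":0,"wz":0},{"claw":-1,"x":-0.7,"y":18,"z":0,"wx":0,"wy":0,"wz":0},{"claw":-1,"x":-0.8,"y":20,"z":0,"wx":0,"wy":0,"wz":0}]'
```

```text
time: 16.2
tcp_pos: [634.9, -148.6, 84.3]
orientation: [-0.014, 0.707, 0.014, 0.707]
contact_force: [-1.0, -3.8, 0.6]
grip_width: 16.7
```

```bash
python3 -m jog '[{"claw":-1,"x":0,"y":1,"z":0,"wx":0,"wy":0,"wz":0},{"claw":-1,"x":-0.1,"y":2,"z":0,"wx":0,"wy":0,"wz":0},{"claw":-1,"x":-0.1,"y":3,"z":0,"wx":0,"wy":0,"wz":0},{"claw":-1,"x":-0.2,"y":4,"z":0,"wx":0,"wy":0,"wz":0}]'
```

```text
time: 16.7
tcp_pos: [634.8, -144.6, 84.2]
orientation: [-0.014, 0.707, 0.014, 0.707]
contact_force: [-1.2, -4.4, 0.5]
grip_width: 16.9
```

```bash
python3 -m jog '[{"claw":-1,"x":0,"y":1,"z":0,"wx":0,"wy":0,"wz":0},{"claw":-1,"x":-0.1,"y":2,"z":0,"wx":0,"wy":0,"wz":0},{"claw":-1,"x":-0.1,"y":3,"z":0,"wx":0,"wy":0,"wz":0}]'
```

```text
time: 17.08
tcp_pos: [634.7, -141.7, 84.3]
orientation: [-0.014, 0.707, 0.014, 0.707]
contact_force: [-2.0, -4.7, 0.2]
grip_width: 16.5
```

```bash
python3 -m jog '[{"claw":-1,"x":-0.2,"y":1.2,"z":0,"wx":0,"wy":0,"wz":0},{"claw":-1,"x":-0.4,"y":2.4,"z":0,"wx":0,"wy":0,"wz":0},{"claw":-1,"x":-0.6,"y":3.6,"z":0,"wx":0,"wy":0,"wz":0},{"claw":-1,"x":-0.8,"y":5,"z":0,"wx":0,"wy":0,"wz":0}]'
```

```text
time: 17.58
tcp_pos: [634.3, -136.7, 84.3]
orientation: [-0.014, 0.707, 0.014, 0.707]
contact_force: [0.2, -5.1, 0.6]
grip_width: 17.0
```

```bash
python3 -m jog '[{"claw":-1,"x":-0.1,"y":1.2,"z":0,"wx":0,"wy":0,"wz":0},{"claw":-1,"x":-0.1,"y":2.4,"z":0,"wx":0,"wy":0,"wz":0},{"claw":-1,"x":-0.2,"y":3.6,"z":0,"wx":0,"wy":0,"wz":0},{"claw":-1,"x":-0.2,"y":5,"z":0,"wx":0,"wy":0,"wz":0}]'
```

```text
time: 18.08
tcp_pos: [634.0, -131.7, 84.4]
orientation: [-0.014, 0.707, 0.014, 0.707]
contact_force: [0.9, -3.9, -1.6]
grip_width: 16.6
```

```bash
python3 -m jog '[{"claw":-1,"x":0,"y":1.2,"z":0,"wx":0,"wy":0,"wz":0},{"claw":-1,"x":-0.1,"y":2.4,"z":0,"wx":0,"wy":0,"wz":0},{"claw":-1,"x":-0.1,"y":3.6,"z":0,"wx":0,"wy":0,"wz":0},{"claw":-1,"x":-0.2,"y":5,"z":0,"wx":0,"wy":0,"wz":0}]'
```

```text
time: 18.58
tcp_pos: [633.8, -126.7, 84.4]
orientation: [-0.014, 0.707, 0.014, 0.707]
contact_force: [1.7, -4.5, -2.2]
grip_width: 17.0
```

```bash
python3 -m jog '[{"claw":-1,"x":0,"y":1.2,"z":0,"wx":0,"wy":0,"wz":0},{"claw":-1,"x":-0.1,"y":2.4,"z":0,"wx":0,"wy":0,"wz":0},{"claw":-1,"x":-0.1,"y":3.6,"z":0,"wx":0,"wy":0,"wz":0},{"claw":-1,"x":-0.2,"y":5,"z":0,"wx":0,"wy":0,"wz":0}]'
```

```text
time: 19.08
tcp_pos: [633.5, -121.7, 84.4]
orientation: [-0.014, 0.707, 0.014, 0.707]
contact_force: [2.2, -4.6, -1.9]
grip_width: 16.6
```

```bash
python3 -m jog '[{"claw":-1,"x":0.1,"y":1.2,"z":0,"wx":0,"wy":0,"wz":0},{"claw":-1,"x":0.2,"y":2.4,"z":0,"wx":0,"wy":0,"wz":0},{"claw":-1,"x":0.3,"y":3.6,"z":0,"wx":0,"wy":0,"wz":0},{"claw":-1,"x":0.4,"y":5,"z":0,"wx":0,"wy":0,"wz":0}]'
```

```text
time: 19.58
tcp_pos: [633.5, -116.7, 84.3]
orientation: [-0.014, 0.707, 0.014, 0.707]
contact_force: [1.0, -4.4, -0.2]
grip_width: 16.7
```

```bash
python3 -m jog '[{"claw":-1,"x":0,"y":1.2,"z":0,"wx":0,"wy":0,"wz":0},{"claw":-1,"x":-0.1,"y":2.4,"z":0,"wx":0,"wy":0,"wz":0},{"claw":-1,"x":-0.1,"y":3.6,"z":0,"wx":0,"wy":0,"wz":0},{"claw":-1,"x":-0.2,"y":5,"z":0,"wx":0,"wy":0,"wz":0}]'
```

```text
time: 20.08
tcp_pos: [633.3, -111.8, 84.3]
orientation: [-0.014, 0.707, 0.014, 0.707]
contact_force: [0.9, -3.7, 0.2]
grip_width: 16.7
```

```bash
python3 -m jog '[{"claw":-1,"x":0,"y":1.2,"z":0,"wx":0,"wy":0,"wz":0},{"claw":-1,"x":-0.1,"y":2.4,"z":0,"wx":0,"wy":0,"wz":0},{"claw":-1,"x":-0.1,"y":3.6,"z":0,"wx":0,"wy":0,"wz":0},{"claw":-1,"x":-0.2,"y":5,"z":0,"wx":0,"wy":0,"wz":0}]'
```

```text
time: 20.58
tcp_pos: [633.2, -106.7, 84.3]
orientation: [-0.014, 0.707, 0.014, 0.707]
contact_force: [0.8, -3.5, 1.1]
grip_width: 16.8
```

```bash
python3 -m jog '[{"claw":-1,"x":0,"y":1.2,"z":0,"wx":0,"wy":0,"wz":0},{"claw":-1,"x":-0.1,"y":2.4,"z":0,"wx":0,"wy":0,"wz":0},{"claw":-1,"x":-0.1,"y":3.6,"z":0,"wx":0,"wy":0,"wz":0},{"claw":-1,"x":-0.2,"y":5,"z":0,"wx":0,"wy":0,"wz":0}]'
```

```text
time: 21.08
tcp_pos: [633.1, -104.7, 84.4]
orientation: [-0.015, 0.707, 0.012, 0.707]
contact_force: [0.1, -7.9, -0.5]
grip_width: 16.8
```

The force has risen to 7.9 N, so the tray is on the hold-open catch. From here I take small steps.

```bash
python3 -m jog '[{"claw":-1,"x":0,"y":0.4,"z":0,"wx":0,"wy":0,"wz":0},{"claw":-1,"x":0,"y":0.8,"z":0,"wx":0,"wy":0,"wz":0},{"claw":-1,"x":0,"y":1.2,"z":0,"wx":0,"wy":0,"wz":0}]'
```

```text
time: 21.45
tcp_pos: [633.0, -103.2, 84.3]
orientation: [-0.015, 0.707, 0.012, 0.707]
contact_force: [0.3, -5.9, -0.0]
grip_width: 16.6
```

```bash
python3 -m jog '[{"claw":-1,"x":0,"y":0.4,"z":0,"wx":0,"wy":0,"wz":0},{"claw":-1,"x":0,"y":0.8,"z":0,"wx":0,"wy":0,"wz":0},{"claw":-1,"x":0,"y":1.2,"z":0,"wx":0,"wy":0,"wz":0}]'
```

```text
time: 21.82
tcp_pos: [632.9, -97.5, 84.2]
orientation: [-0.014, 0.707, 0.015, 0.707]
contact_force: [-1.5, -2.2, -0.2]
grip_width: 16.8
```

```bash
python3 -m jog '[{"claw":-1,"x":0,"y":0.5,"z":0,"wx":0,"wy":0,"wz":0},{"claw":-1,"x":0,"y":1,"z":0,"wx":0,"wy":0,"wz":0},{"claw":-1,"x":0,"y":1.5,"z":0,"wx":0,"wy":0,"wz":0},{"claw":-1,"x":0,"y":2,"z":0,"wx":0,"wy":0,"wz":0}]'
```

```text
time: 22.32
tcp_pos: [632.9, -97.5, 84.2]
orientation: [-0.014, 0.707, 0.014, 0.707]
contact_force: [0.3, -2.5, -1.2]
grip_width: 16.6
```

```bash
python3 -m jog '[{"claw":-1,"x":0,"y":0.5,"z":0,"wx":0,"wy":0,"wz":0},{"claw":-1,"x":0,"y":1,"z":0,"wx":0,"wy":0,"wz":0},{"claw":-1,"x":0,"y":1.5,"z":0,"wx":0,"wy":0,"wz":0},{"claw":-1,"x":0,"y":2,"z":0,"wx":0,"wy":0,"wz":0}]'
```

```text
time: 22.82
tcp_pos: [632.9, -96.8, 84.2]
orientation: [-0.015, 0.707, 0.013, 0.707]
contact_force: [0.3, -5.0, -1.0]
grip_width: 16.7
```

```bash
python3 -m jog '[{"claw":-1,"x":0,"y":0.8,"z":0,"wx":0,"wy":0,"wz":0},{"claw":-1,"x":0,"y":1.6,"z":0,"wx":0,"wy":0,"wz":0},{"claw":-1,"x":0,"y":2.4,"z":0,"wx":0,"wy":0,"wz":0},{"claw":-1,"x":0,"y":3,"z":0,"wx":0,"wy":0,"wz":0}]'
```

```text
time: 23.32
tcp_pos: [632.9, -96.3, 84.3]
orientation: [-0.015, 0.707, 0.012, 0.707]
contact_force: [-0.9, -8.0, -0.4]
grip_width: 16.5
```

```bash
python3 -m jog '[{"claw":-1,"x":0,"y":0.5,"z":0,"wx":0,"wy":0,"wz":0},{"claw":-1,"x":0,"y":1,"z":0,"wx":0,"wy":0,"wz":0},{"claw":-1,"x":0,"y":1.5,"z":0,"wx":0,"wy":0,"wz":0},{"claw":-1,"x":0,"y":1.5,"z":0,"wx":0,"wy":0,"wz":0}]'
```

```text
time: 23.82
tcp_pos: [632.8, -96.0, 84.3]
orientation: [-0.016, 0.707, 0.011, 0.707]
contact_force: [0.4, -9.3, -0.8]
grip_width: 16.7
```

```bash
python3 -m jog '[{"claw":-1,"x":0,"y":0.5,"z":0,"wx":0,"wy":0,"wz":0},{"claw":-1,"x":0,"y":1,"z":0,"wx":0,"wy":0,"wz":0},{"claw":-1,"x":0,"y":1.5,"z":0,"wx":0,"wy":0,"wz":0},{"claw":-1,"x":0,"y":2,"z":0,"wx":0,"wy":0,"wz":0},{"claw":-1,"x":0,"y":2,"z":0,"wx":0,"wy":0,"wz":0}]'
```

```text
time: 24.45
tcp_pos: [632.8, -95.7, 84.3]
orientation: [-0.016, 0.707, 0.01, 0.707]
contact_force: [-0.7, -10.9, -1.3]
grip_width: 16.8
```

```bash
python3 -m jog '[{"claw":-1,"x":0,"y":0.4,"z":0,"wx":0,"wy":0,"wz":0},{"claw":-1,"x":0,"y":0.8,"z":0,"wx":0,"wy":0,"wz":0},{"claw":-1,"x":0,"y":0.8,"z":0,"wx":0,"wy":0,"wz":0},{"claw":-1,"x":0,"y":0.8,"z":0,"wx":0,"wy":0,"wz":0},{"claw":-1,"x":0,"y":0.8,"z":0,"wx":0,"wy":0,"wz":0}]'
python3 -m jog '[{"claw":-1,"x":0,"y":0,"z":0,"wx":0,"wy":0,"wz":0},{"claw":-1,"x":0,"y":0,"z":0,"wx":0,"wy":0,"wz":0},{"claw":-1,"x":0,"y":0,"z":0,"wx":0,"wy":0,"wz":0}]'
```

```text
time: 25.08
tcp_pos: [632.8, -95.6, 84.3]
orientation: [-0.016, 0.707, 0.009, 0.707]
contact_force: [0.4, -11.2, -1.5]
grip_width: 16.8
time: 25.45
tcp_pos: [632.8, -95.6, 84.3]
orientation: [-0.016, 0.707, 0.009, 0.707]
contact_force: [0.5, -11.7, -1.2]
grip_width: 16.8
```

The pull held steady at about 11.5 N for more than 1 s with no further travel. Now I ease off to the hole's centre and lift out.

```bash
python3 -m jog '[{"claw":-1,"x":0,"y":-2,"z":0,"wx":0,"wy":0,"wz":0},{"claw":-1,"x":0,"y":-4,"z":0,"wx":0,"wy":0,"wz":0},{"claw":-1,"x":0,"y":-6,"z":0,"wx":0,"wy":0,"wz":0},{"claw":-1,"x":0,"y":-8,"z":0,"wx":0,"wy":0,"wz":0},{"claw":-1,"x":0,"y":-10,"z":0,"wx":0,"wy":0,"wz":0},{"claw":-1,"x":0,"y":-11.5,"z":0,"wx":0,"wy":0,"wz":0},{"claw":-1,"x":0,"y":-12.3,"z":0,"wx":0,"wy":0,"wz":0},{"claw":-1,"x":0,"y":-12.3,"z":0,"wx":0,"wy":0,"wz":0},{"claw":-1,"x":0,"y":-12.3,"z":0,"wx":0,"wy":0,"wz":0}]'
python3 - <<'E'
from h import *
s=snap('wrist','w4');c=s['color'][172:242,205:285]
cv2.imwrite('pics/w4c.png',cv2.resize(c,None,fx=8,fy=8,interpolation=cv2.INTER_CUBIC)[:,:,::-1])
E
```

```text
time: 26.58
tcp_pos: [633.3, -99.4, 84.3]
orientation: [-0.014, 0.707, 0.015, 0.707]
contact_force: [-0.3, 0.2, -1.1]
grip_width: 16.5
```

View pics/w4c.png

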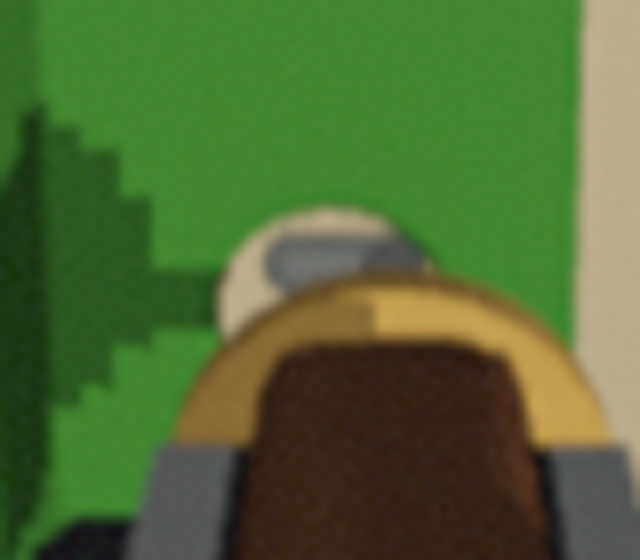

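The toe is through the hole, with the hole's left rim at x=217, its top at (330,207) and the lip edge at x≈578. The foot spans 265–425.

Run:
```python
from h import *
s=load('w4');print(s['obs']['tcp_pos'],s['obs']['contact_force'])
A=lambda x,y,z:np.round(atz(s,205+(x+.5)/8-.5,172+(y+.5)/8-.5,z),1)
print('L',A(217,300,36),'T',A(330,207,36),'edge',A(577,250,36))
z=s['obs']['tcp_pos'][2]+15.3-80
print('tip',A(263,263,z),'back',A(427,258,z),'toe upper',A(340,235,z))
```

```text
[633.32891873 -99.40291304  84.30430019] [-0.26958098  0.18465029 -1.1139107 ]
L [ 631.6 -113.6   36. ] T [ 622.9 -104.3   36. ] edge [625.8 -83.3  36. ]
tip [ 633.5 -110.5   19.6] back [632.4 -95.5  19.6] toe upper [ 630.5 -103.5   19.6]
```

```bash
python3 -m jog '[{"claw":-1,"x":0,"y":-1,"z":0,"wx":0,"wy":0,"wz":0},{"claw":-1,"x":0,"y":-1,"z":2,"wx":0,"wy":0,"wz":0},{"claw":-1,"x":0,"y":-1,"z":5,"wx":0,"wy":0,"wz":0},{"claw":-1,"x":0,"y":-1,"z":8,"wx":0,"wy":0,"wz":0},{"claw":-1,"x":0,"y":-1,"z":10,"wx":0,"wy":0,"wz":0}]'
```

```text
time: 27.25
tcp_pos: [633.3, -101.3, 94.7]
orientation: [-0.014, 0.707, 0.014, 0.707]
contact_force: [0.3, 0.6, -1.8]
grip_width: 16.6
```

```bash
python3 -m jog '[{"claw":-1,"x":0,"y":0,"z":3,"wx":0,"wy":0,"wz":0},{"claw":-1,"x":0,"y":0,"z":6,"wx":0,"wy":0,"wz":0},{"claw":-1,"x":0,"y":0,"z":10,"wx":0,"wy":0,"wz":0},{"claw":-1,"x":0,"y":0,"z":16,"wx":0,"wy":0,"wz":0},{"claw":-1,"x":0,"y":0,"z":28,"wx":0,"wy":0,"wz":0},{"claw":-1,"x":0,"y":0,"z":45,"wx":0,"wy":0,"wz":0},{"claw":-1,"x":0,"y":0,"z":65,"wx":0,"wy":0,"wz":0},{"claw":-1,"x":0,"y":0,"z":80,"wx":0,"wy":0,"wz":0},{"claw":-1,"x":0,"y":0,"z":80,"wx":0,"wy":0,"wz":0}]'
```

```text
time: 28.38
tcp_pos: [634.2, -101.5, 176.4]
orientation: [-0.014, 0.706, 0.014, 0.708]
contact_force: [-0.5, -0.0, -1.3]
grip_width: 16.9
```

```bash
python3 -m jog '[{"claw":-1,"x":-8,"y":25,"z":0,"wx":0,"wy":0,"wz":4},{"claw":-1,"x":-22,"y":65,"z":0,"wx":0,"wy":0,"wz":11},{"claw":-1,"x":-38,"y":110,"z":0,"wx":0,"wy":0,"wz":19},{"claw":-1,"x":-54,"y":155,"z":0,"wx":0,"wy":0,"wz":27},{"claw":-1,"x":-70,"y":200,"z":0,"wx":0,"wy":0,"wz":35},{"claw":-1,"x":-86,"y":245,"z":0,"wx":0,"wy":0,"wz":42},{"claw":-1,"x":-99,"y":285,"z":0,"wx":0,"wy":0,"wz":47},{"claw":-1,"x":-109,"y":312,"z":0,"wx":0,"wy":0,"wz":49.3},{"claw":-1,"x":-114,"y":328,"z":0,"wx":0,"wy":0,"wz":49.3},{"claw":-1,"x":-114,"y":328,"z":0,"wx":0,"wy":0,"wz":49.3},{"claw":-1,"x":-114,"y":328,"z":0,"wx":0,"wy":0,"wz":49.3},{"claw":-1,"x":-114,"y":328,"z":0,"wx":0,"wy":0,"wz":49.3}]'
python3 - <<'E'
from h import *
s=snap('wrist','w5');cv2.imwrite('pics/w5c.png',cv2.resize(s['color'][140:260,195:315],None,fx=5,fy=5,interpolation=cv2.INTER_CUBIC)[:,:,::-1])
print(s['obs']['tcp_pos'],np.round(R.from_quat(get_obs()['orientation']).as_matrix(),4))
P=[]
for v in range(60,260):
  for u in range(150,370):
    q=dep(s,u,v)
    if q is not None and 66<q[2]<74:P.append(q[:2])
print(len(P),cv2.minAreaRect(np.float32(P)))
E
```

```text
time: 29.88
tcp_pos: [519.8, 224.8, 174.1]
orientation: [-0.307, 0.637, 0.306, 0.637]
contact_force: [0.0, 0.3, -1.0]
grip_width: 16.7
[519.79330944 224.84202029 174.14287581] [[ 1.000e-04 -7.821e-01  6.232e-01]
 [-9.000e-04  6.232e-01  7.821e-01]
 [-1.000e+00 -7.000e-04 -7.000e-04]]
5836 ((522.341064453125, 224.6009063720703), (75.98168182373047, 80.9019775390625), 51.797054290771484)
```

View pics/w5c.png

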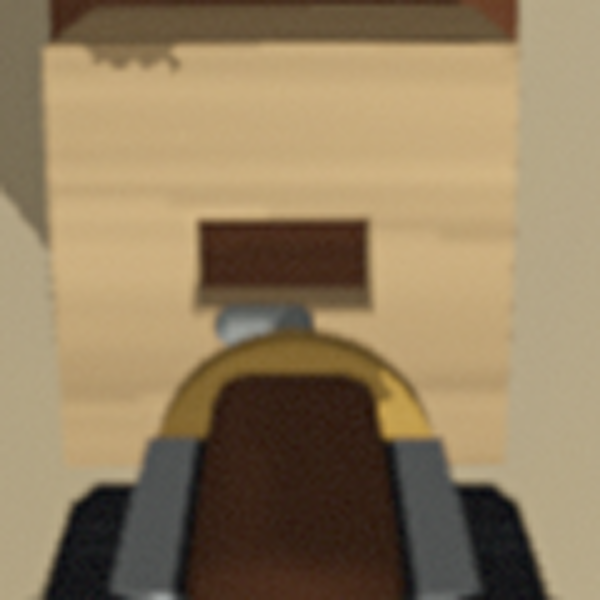

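The slot spans x 200–368 and y 220–308, and the foot x 218–312 with its upper edge at y≈305.

Run:
```python
from h import *
s=load('w5')
A=lambda x,y,z:np.round(atz(s,195+(x+.5)/5-.5,140+(y+.5)/5-.5,z),1)
L,Rr,T,B=A(200,262,70),A(369,262,70),A(284,220,70),A(284,308,70)
print(L,Rr,T,B,'centre',(L+Rr)/2,(T+B)/2)
z=s['obs']['tcp_pos'][2]+15.3-80
print('tip',A(216,325,z),'back',A(313,322,z),'upper',A(262,305,z))
print(get_obs()['tcp_pos'],get_obs()['time'])
```

```text
[533.4 215.8  70. ] [510.6 234.   70. ] [517.4 219.   70. ] [527.2 231.4  70. ] centre [522.  224.9  70. ] [522.3 225.2  70. ]
tip [528.8 217.8 109.4] back [517.3 226.3 109.4] upper [521.5 219.6 109.4]
[519.70140494 225.12528642 174.20948203] 29.925
```

```bash
python3 -m jog '[{"claw":-1,"x":-0.8,"y":2,"z":0,"wx":0,"wy":0,"wz":0},{"claw":-1,"x":-0.8,"y":2,"z":-15,"wx":0,"wy":0,"wz":0},{"claw":-1,"x":-0.8,"y":2,"z":-25,"wx":0,"wy":0,"wz":0},{"claw":-1,"x":-0.8,"y":2,"z":-32,"wx":0,"wy":0,"wz":0},{"claw":-1,"x":-0.8,"y":2,"z":-38,"wx":0,"wy":0,"wz":0},{"claw":-1,"x":-0.8,"y":2,"z":-44,"wx":0,"wy":0,"wz":0},{"claw":-1,"x":-0.8,"y":2,"z":-44,"wx":0,"wy":0,"wz":0}]'
```

```text
time: 30.8
tcp_pos: [518.1, 228.5, 129.8]
orientation: [-0.308, 0.637, 0.308, 0.636]
contact_force: [-0.6, -0.5, -1.0]
grip_width: 16.7
```

```bash
python3 -m jog '[{"claw":-1,"x":0,"y":0,"z":-8,"wx":0,"wy":0,"wz":0},{"claw":-1,"x":0,"y":0,"z":-16,"wx":0,"wy":0,"wz":0},{"claw":-1,"x":0,"y":0,"z":-24,"wx":0,"wy":0,"wz":0},{"claw":-1,"x":0,"y":0,"z":-31,"wx":0,"wy":0,"wz":0},{"claw":-1,"x":0,"y":0,"z":-38,"wx":0,"wy":0,"wz":0},{"claw":-1,"x":0,"y":0,"z":-41,"wx":0,"wy":0,"wz":0},{"claw":-1,"x":0,"y":0,"z":-41,"wx":0,"wy":0,"wz":0},{"claw":-1,"x":0,"y":0,"z":-41,"wx":0,"wy":0,"wz":0}]'
```

```text
time: 31.8
tcp_pos: [518.5, 228.8, 89.6]
orientation: [-0.308, 0.636, 0.308, 0.637]
contact_force: [0.7, -0.9, -1.3]
grip_width: 16.7
```

```bash
python3 -m jog '[{"claw":-1,"x":0.2,"y":-0.8,"z":-1.5,"wx":0,"wy":0,"wz":0},{"claw":-1,"x":0.2,"y":-0.8,"z":-3,"wx":0,"wy":0,"wz":0},{"claw":-1,"x":0.2,"y":-0.8,"z":-4,"wx":0,"wy":0,"wz":0},{"claw":-1,"x":0.2,"y":-0.8,"z":-4.6,"wx":0,"wy":0,"wz":0},{"claw":-1,"x":0.2,"y":-0.8,"z":-4.6,"wx":0,"wy":0,"wz":0}]'
```

```text
time: 32.42
tcp_pos: [518.5, 227.9, 84.8]
orientation: [-0.308, 0.637, 0.308, 0.637]
contact_force: [-1.1, 0.6, -0.3]
grip_width: 17.0
```

```bash
python3 -m jog '[{"claw":-1,"x":0,"y":0,"z":-0.5,"wx":0,"wy":0,"wz":0},{"claw":-1,"x":0,"y":0,"z":-1,"wx":0,"wy":0,"wz":0},{"claw":-1,"x":0,"y":0,"z":-1.2,"wx":0,"wy":0,"wz":0},{"claw":-1,"x":0,"y":0,"z":-1.2,"wx":0,"wy":0,"wz":0}]'
```

```text
time: 32.92
tcp_pos: [518.5, 227.9, 84.8]
orientation: [-0.308, 0.637, 0.308, 0.637]
contact_force: [-2.9, -1.6, 7.7]
grip_width: 16.8
```

The collar is seated, with 7.7 N upward. I'll release it gently and back straight up.

```bash
python3 -m jog '[{"claw":-1,"x":0,"y":0,"z":0.3,"wx":0,"wy":0,"wz":0},{"claw":-0.5,"x":0,"y":0,"z":0.5,"wx":0,"wy":0,"wz":0},{"claw":0,"x":0,"y":0,"z":0.5,"wx":0,"wy":0,"wz":0},{"claw":0.4,"x":0,"y":0,"z":0.5,"wx":0,"wy":0,"wz":0},{"claw":0.8,"x":0,"y":0,"z":0.5,"wx":0,"wy":0,"wz":0},{"claw":1,"x":0,"y":0,"z":0.5,"wx":0,"wy":0,"wz":0},{"claw":1,"x":0,"y":0,"z":0.5,"wx":0,"wy":0,"wz":0},{"claw":1,"x":0,"y":0,"z":0.5,"wx":0,"wy":0,"wz":0}]' 20
python3 -m jog '[{"claw":1,"x":0,"y":0,"z":15,"wx":0,"wy":0,"wz":0},{"claw":1,"x":0,"y":0,"z":35,"wx":0,"wy":0,"wz":0},{"claw":1,"x":0,"y":0,"z":60,"wx":0,"wy":0,"wz":0},{"claw":1,"x":0,"y":0,"z":90,"wx":0,"wy":0,"wz":0},{"claw":1,"x":-10,"y":-10,"z":130,"wx":0,"wy":0,"wz":0},{"claw":1,"x":-10,"y":-10,"z":165,"wx":0,"wy":0,"wz":0},{"claw":1,"x":-10,"y":-10,"z":165,"wx":0,"wy":0,"wz":0},{"claw":1,"x":-10,"y":-10,"z":165,"wx":0,"wy":0,"wz":0}]'
python3 - <<'E'
from h import *
s=snap('wrist','w6');t=snap('top','t6');a=snap('scene','s6')
c=cv2.resize(a['color'][80:280,150:400],(500,400),interpolation=cv2.INTER_CUBIC)
d=cv2.resize(s['color'],(300,225));d=np.vstack([d,cv2.resize(t['color'][130:280,290:440],(300,175))])
cv2.imwrite('pics/fin.png',np.hstack([c,d])[:,:,::-1])
P=np.array([q for v in range(384) for u in range(100,420) if (q:=dep(s,u,v)) is not None and abs(q[0]-522)<60 and abs(q[1]-225)<60])
for lo,hi in((66,74),(118,132)):
  m=P[(P[:,2]>lo)&(P[:,2]<hi)];print(len(m),cv2.minAreaRect(np.float32(m[:,:2])),np.median(m[:,2]))
E
```

```text
time: 33.92
tcp_pos: [518.5, 227.9, 84.0]
orientation: [-0.308, 0.637, 0.308, 0.637]
contact_force: [-0.6, 0.5, 0.4]
grip_width: 85.7
time: 34.92
tcp_pos: [508.1, 217.6, 249.1]
orientation: [-0.308, 0.637, 0.308, 0.637]
contact_force: [0.6, 0.1, -0.8]
grip_width: 85.7
3725 ((522.3225708007812, 224.35240173339844), (75.0113754272461, 80.6002197265625), 51.698875427246094) 70.12576502907945
516 ((518.2928466796875, 228.3463897705078), (27.721324920654297, 17.23278045654297), 51.76176071166992) 124.50637865548123
```

View pics/fin.png

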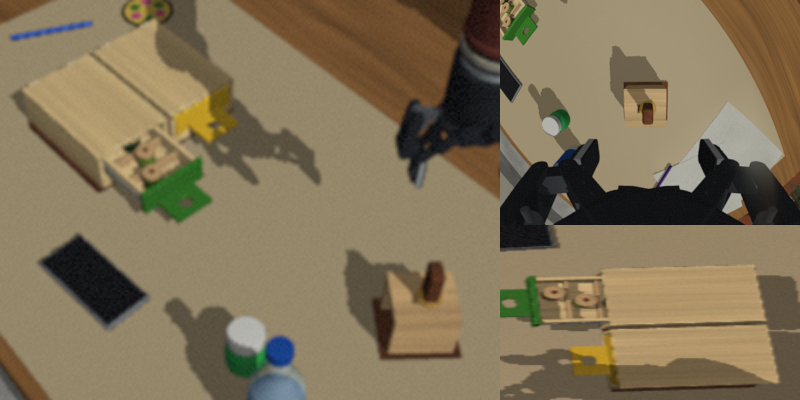

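The final view shows the green tray out with two spools standing, yellow shut, the hook upright in its slot, and the jar, bottle and phone in place.

```bash
python3 -c "
from rig import close_job,get_obs
o=get_obs();print(o['time'],o['contact_force']);print(close_job())"
```

```text
35.075 [-0.85766285 -0.56815101  0.57468068]
the job is handed in; nothing more can be done
None
```

The job is done and handed in at about 35 s of the 72 s allowed; no verdict came back.

**Pull:** I took the hook from its stand and put its toe through the green hole. I drew the tray out about 88 mm; it clicked past the hold-open catch with about 8 N at the last reading before it gave way. I then held it against the stop at 11–12 N for about 1 s, and it moved no further. The highest force read at the end of any move was 11.7 N; peaks between readings were not recorded.

**Return:** I unhooked and put the hook back in the stand's slot.

**Last checks:**
- **Hook:** It stands upright with its top 124.5 mm up, so its origin is at about 100 mm. Its axis is about 5.7 mm from the slot's centre.
- **Trays and other things:** The green tray is out and the yellow one looks shut. The phone, jar and bottle look to be where they were, though I did not measure them again.
- **Spools:** The two visible spools are standing. The third is under the box top and could not be seen.
- **Robot:** It is clear of everything, with near-zero force on the tool.
- **Catch:** The plunger is out of sight. That it clicked in is inferred from the sudden release just before the stop and the steady hold after it.

No check failed. My first move command was refused because its rows lacked some keys, and nothing moved.

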